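Peel the top parts tray off a stuck stack and hold it out

ROBOT

A 6-joint arm with a two-finger parallel gripper is mounted at the origin on the work surface. World frame = base frame: x ahead of the robot, y to its left, z up, the work surface at z = 0. Lengths are in m, angles in rad, forces in N, time in s.
With the tool pointing down it reaches from about 0.35 to 0.975 m from the base axis. Payload 4.9 kg.
Tool frame: the origin (TCP) lies midway between the tips of the shut fingers; the grasp point (between the pads) lies 19 mm behind it; z points along the fingers, y is the direction in which the jaws open and shut (so a half turn about z gives the same grasp; the last joint's range is limited). The gripper opens to 85 mm and grips with 20 to 120 N. Pads are 22 mm wide; open, the fingers measure 114 mm over their backs; the gripper's body (76 mm by 85 mm) begins 54 mm behind the grasp point. The pads swing forward as they close: fully open they stand 13 mm farther back than shut.
Start: joints at [-1.465, 0.053, 1.613, -0, 1.476, -0.119], TCP at [0.139, -0.609, 0.231] pointing down, gripper open.
Joint ranges: [-3.01, 3.01], [-1.01, 2.22], [0.06, 2.58], [-1.02, 4.17], [0.09, 2.62], [-3.14, 3.14]. Speed limits (rad/s): [2.57, 2.57, 3.14, 3.14, 3.14, 3.14].

INTERFACE

Orientations are given as a rotation vector (axis times angle).
In Python, from station import ctrl gives the robot as it stands.
- The arm moves only by the shell command python3 -m jog 'ROWS' [FORCE]. ROWS is JSON, one flat list of numbers, 7 for each row, row after row: the opening, from 0 (shut) to 1 (fully open), then the shift along the tool's x, y, z in m, then the turn, a rotation vector about the tool's x, y, z in degrees. A call has 1 to 10 rows; each row shifts and turns the commanded pose from where the row before left it, along the tool's axes as they then stand; what a row does not reach is not made up. A row lasts 1/8 s, in which the tool goes at most 62.5 mm and 10.7 degrees, less where a joint would pass 70% of its speed; a pose out of reach is approached as far as the arm can. A call with a gripper value outside its range is refused whole. The fingers move at their own pace and stop on an object; FORCE is the grip in N (left out, the last holds). Time passes only in rows, so rows that do not move let the fingers close. It gives the time, the measured TCP pose, the force and the opening at its end, in the units of the state.
- ctrl.get_obs(): the state, without advancing time (a new reading comes with each control period).
- ctrl.get_image(name): name is "scene" or "top"; returns a dict with "image" (480x640x3 uint8, blue, green, red), "camera_matrix" (3x3 intrinsics, pixels), "dist_coeffs" ([k1, k2, p1, p2, k3] as OpenCV has them; the pictures are not rectified), "rvec" (rotation vector, rad) and "tvec" (3), from world to camera coordinates, as OpenCV has them. Camera axes: x right, y down, z forward; pixel columns grow to the right and rows downward; lengths in m; the calibration is good to about 2 mm. A picture is of the moment at which its call begins. There is no depth.
- ctrl.finish_job(): hands the job in, once; it reports no verdict.
Trained networks look in a picture, given as the dict that the camera call returned (one of the last four; its "shot" number tells which), for a name from the list of things; names that differ only in an ending like _2 or _b are one class to them, and where a whole thing is asked for, a point or a joint stands for the part that bears it (a point fixed in the world has none). Each returns a list of dicts, best first, with "p" (0 to 1); they miss things now and then, are a little off and sometimes report something else, mostly with a low value. They report only what shows in the picture. A call takes as long as a camera call. They do not tell look-alikes from the thing itself.
- ctrl.boxes_of(target, picture): "box" ([centre column, centre row, width, height] in pixels, round what is visible of it).
The state is a dict: "t": time; "q": joint angles; "dq": joint speeds; "effort": joint torques, N m; "tool_pos": TCP position; "tool_rot": TCP orientation; "contact_force": force on the tool from outside, world axes, zero at the start; "wrist_torque": the same for the moment, N m; "opening": finger opening in m.
Only numpy, scipy, OpenCV 4.12 (cv2) and the standard library are available. Lean on these libraries where they do the work, as an engineer would, in place of code of your own. Each camera call takes 0.05 s, during which the arm holds its last target. There are 200 camera calls.

TASK

Lift the bottle out of the top tray of the nested stack on the parts desk and stand it upright on the square rubber pad. The trays stick together, so then peel the top one off by raising one of its corners first, about 4 cm, while the opposite corner stays down, without dragging or lifting the trays under it. Hold the freed tray level, open side up, over the middle of the clipboard about 15 cm above the desk, and finish while still holding it there; leave everything else on the desk alone.

Things in the scene. Friction and masses are not known exactly. Their poses are not given: they have to be found in the camera images.
- stack: The lower three of four identical grey nested plastic trays, one solid loose piece of 0.75 kg; outline 200 mm along its x, 160 mm along its y, all four corners cut off at 45 degrees (30 mm legs); its rim tops out 88 mm above the desk. Origin: centre of its underside; z up.
- tray: Top grey tray, 0.15 kg, outline and heading as the stack, nested in it; 44 mm high, its top edge 110 mm above the desk. Its rim is an upright collar 8 mm thick, z 22 to 44 mm, flush with the outline; the next tray's collar starts right under it. Inside, a ledge 8 mm wide at z 25 mm, then upright walls down to the floor (168 by 128 mm) at z 4 mm. Origin: centre of its underside.
- bottle: White round plastic bottle with black screw cap, 140 mm high, about 0.25 kg; straight body of 52 mm diameter up to 103 mm above its base, then a shoulder and a cap of 31 mm diameter. It stands in the top tray, its base 70 mm above the desk. Origin: centre of its base; z up.
- pad: Square dark rubber pad, 110 by 110 by 5 mm, fixed on the desk, on the left or on the right of the stack. Origin: centre of its underside.
- clipboard: Wooden clipboard with a white sheet and a steel clip, 200 mm (x) by 140 mm (y), up to 17 mm high at the clip, fixed on the desk on the other side of the stack. Origin: centre of its underside.
- corner0 (a point): Point on the top tray, x +82, y +62, z 22 mm: foot of the collar at a cut corner, 88 mm above the desk at the start. The cut face outside it is 42 mm long, faces 45 degrees between the tray's +x and +y, and is centred at x +85, y +65. Diagonally across from corner2. The cut corners and the middles of the long sides are gripped by sprung nubs hidden in the tray below until raised about 12 mm.
- corner1 (a point): Point on the top tray, x -82, y +62, z 22 mm: foot of the collar at a cut corner, 88 mm above the desk at the start. The cut face outside it is 42 mm long, faces 45 degrees between the tray's -x and +y, and is centred at x -85, y +65. Diagonally across from corner3. Raised slowly by one corner, the tray comes free with about 3 to 4.5 N upward there.
- corner2 (a point): Point on the top tray, x -82, y -62, z 22 mm: foot of the collar at a cut corner, 88 mm above the desk at the start. The cut face outside it is 42 mm long, faces 45 degrees between the tray's -x and -y, and is centred at x -85, y -65. Diagonally across from corner0. A straight pull of the whole tray needs 5 to 8 N, about the weight of the lower trays.
- corner3 (a point): Point on the top tray, x +82, y -62, z 22 mm: foot of the collar at a cut corner, 88 mm above the desk at the start. The cut face outside it is 42 mm long, faces 45 degrees between the tray's +x and -y, and is centred at x +85, y -65. Diagonally across from corner1. Pinched from above at a cut corner, the wall is 8 mm thick and 22 mm high.
- tape: Roll of yellow tape lying flat, 80 mm across, 38 mm high; leave alone. Origin: centre of its underside.
- mouse: Black computer mouse, 100 by 58 by 31 mm; leave alone. Origin: centre of its underside.
- mug: Blue mug, 80 mm across, 95 mm high; leave alone. Origin: centre of its underside.
- carton: Yellow and blue filter carton, 90 by 120 by 75 mm; leave alone. Origin: centre of its underside.
- spray: Blue spray can, 58 mm across, 185 mm high; leave alone. Origin: centre of its underside.
- stapler: Black stapler, 130 mm long, 50 mm high; leave alone. Origin: centre of its underside.
- calculator: Grey pocket calculator, 140 by 80 by 14 mm; leave alone. Origin: centre of its underside.
There are look-alikes about, which are no part of the job. What is shaped like the tray but purple is not meant. Of the things that look like the clipboard, take the one that is nearest to the robot's base at the start.

How it is judged:
By the outcome, as a careful person would: the job done as asked, in the order asked, and still so for the second after the job is handed in, while the arm keeps its last pose, push and grip.
It also fails if it takes over 64 s, if anything falls off the work surface, if the arm or the gripper's body presses on something with over 40 N, if the wrist force passes 120 N, or if a joint passes its speed limit or range.

## Working session

There is one attempt and no reset: what is moved stays moved. The work goes in short steps, Python scripts to look and compute and a shell command to move; the robot and the scene stay as the last step left them, time stands still between calls to the robot, and variables do not carry over. Pictures are saved under pics/ and viewed, about 8 in all and at most 12, crops included, and the job is handed in when it is done.

```bash
ls; mkdir -p pics; python3 - <<'E'
from station import ctrl
import cv2,pickle
o=ctrl.get_obs()
print({k:v for k,v in o.items()})
for n in("top","scene"):
    p=ctrl.get_image(n); pickle.dump(p,open(f"pics/{n}0.pkl","wb"))
    cv2.imwrite(f"pics/{n}0.png",p["image"])
    print(n,p["rvec"],p["tvec"],p["camera_matrix"],p["dist_coeffs"])
    for t in("tray","bottle","pad","clipboard","stack"):
        print(t,[( [round(x) for x in d["box"]],round(d["p"],2)) for d in ctrl.boxes_of(t,p)])
E
```

```text
pics
{'t': 0.0, 'q': array([-1.46501052e+00,  5.33547823e-02,  1.61433099e+00,  6.29992618e-06,
        1.47599496e+00, -1.19017298e-01]), 'dq': array([-5.93099277e-04,  7.96033197e-04,  6.37444346e-04,  1.67796220e-05,
        1.01372159e-04,  8.39782754e-04]), 'effort': array([ 3.22395772e-04, -3.93684447e+01, -3.70174026e+01, -8.20743981e-05,
        7.09510467e-03, -6.96211046e-06]), 'tool_pos': array([ 0.13924533, -0.60863738,  0.23004221]), 'tool_rot': array([-3.11969322e+00, -3.52141660e-01, -3.15284040e-05]), 'contact_force': array([-0.0683319 ,  1.14357904, -0.59170596]), 'wrist_torque': array([ 0.02156827, -0.03949998,  0.02328723]), 'opening': 0.08528146900762124}
top [ 2.13886046 -2.18668562  0.0899139 ] [0.16196144 0.51061699 1.12516352] [[473.01790217   0.         318.25737733]
 [  0.         473.01790217 232.16787304]
 [  0.           0.           1.        ]] [-0.09619461  0.          0.          0.          0.        ]
tray [([255, 345, 91, 95], 0.7)]
bottle [([371, 199, 29, 31], 0.73), ([382, 213, 86, 94], 0.42)]
pad [([507, 221, 46, 46], 0.61), ([296, 131, 23, 41], 0.54), ([380, 214, 87, 96], 0.52)]
clipboard [([258, 226, 64, 80], 0.8), ([132, 316, 66, 88], 0.7), ([382, 213, 87, 93], 0.35), ([326, 294, 27, 43], 0.29)]
stack [([361, 247, 24, 28], 0.64)]
scene [ 2.47655026  0.84626251 -0.24920288] [-0.51479842 -0.12881439  1.70184922] [[605.62085812   0.         321.53115941]
 [  0.         605.62085812 230.81893864]
 [  0.           0.           1.        ]] [-0.18221879  0.          0.          0.          0.        ]
tray [([276, 154, 67, 66], 0.78), ([287, 276, 94, 77], 0.59)]
bottle [([301, 265, 28, 45], 0.75)]
pad [([198, 390, 58, 58], 0.57)]
clipboard [([355, 213, 92, 72], 0.7), ([359, 105, 76, 57], 0.59)]
stack [([291, 304, 89, 43], 0.94)]
```

View pics/top0.png

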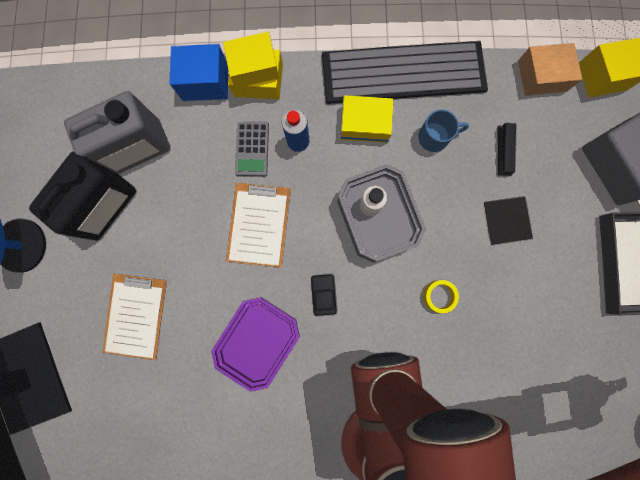

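View pics/scene0.png

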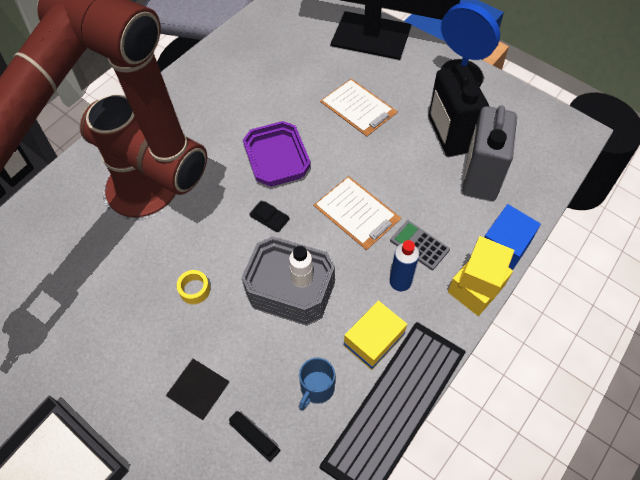

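Top: stack around (380,213) with the bottle cap at (375,195), the pad at (508,221), clipboards at (258,226) and (132,316), and a purple decoy at (255,345). The scene view agrees. I'll enlarge the stack and compute rough positions next.

```bash
cat > h.py <<'E'
import numpy as np,cv2,pickle
from scipy.optimize import least_squares
def proj(p,X):
    return cv2.projectPoints(np.float64(X).reshape(-1,3),p["rvec"],p["tvec"],p["camera_matrix"],p["dist_coeffs"])[0].reshape(-1,2)
def ray(p,uv,z):
    R=cv2.Rodrigues(np.float64(p["rvec"]))[0];t=np.float64(p["tvec"]).ravel()
    n=cv2.undistortPoints(np.float64(uv).reshape(-1,1,2),p["camera_matrix"],p["dist_coeffs"]).reshape(-1,2)
    d=np.c_[n,np.ones(len(n))]@R; c=-R.T@t
    return c+d*((z-c[2])/d[:,2])[:,None]
OUT=np.array([[100,50],[70,80],[-70,80],[-100,50],[-100,-50],[-70,-80],[70,-80],[100,-50]])/1000.
def place(P,x,y,a,z):
    c,s=np.cos(a),np.sin(a); P=np.asarray(P)
    return np.c_[P@np.array([[c,s],[-s,c]])+[x,y],np.full(len(P),z)]
E
python3 - <<'E'
from h import *
p=pickle.load(open("pics/top0.pkl","rb"));s=pickle.load(open("pics/scene0.pkl","rb"))
for n,uv,z in(("stack",(380,213),.11),("cap",(375,194),.21),("pad",(508,221),.005),("clipA",(258,226),.003),("clipB",(132,316),.003)):
    print(n,ray(p,uv,z).round(3))
def crop(im,x,y,w,h,k): 
    return cv2.resize(im[y:y+h,x:x+w],None,fx=k,fy=k,interpolation=cv2.INTER_CUBIC)
a=crop(p["image"],325,155,110,115,5);b=crop(s["image"],235,230,110,100,5)
b=cv2.copyMakeBorder(b,0,75,0,0,cv2.BORDER_CONSTANT)
cv2.imwrite("pics/c1.png",cv2.resize(np.hstack([a[:, :400] if 0 else a]),None,fx=1,fy=1))
E
```

```text
stack [[0.546 0.009 0.11 ]]
cap [[0.572 0.029 0.21 ]]
pad [[ 0.533 -0.326  0.005]]
clipA [[0.535 0.301 0.003]]
clipB [[0.316 0.622 0.003]]
```

View pics/c1.png

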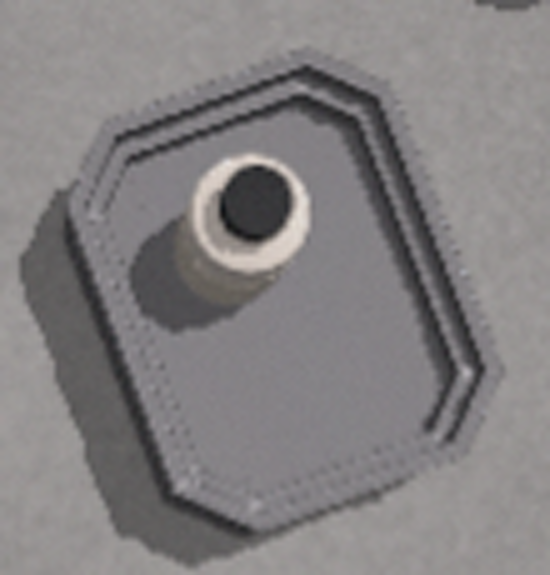

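```bash
python3 - <<'E'
from h import *
p=pickle.load(open("pics/top0.pkl","rb"));s=pickle.load(open("pics/scene0.pkl","rb"))
uv=np.array([[110,120],[70,200],[175,495],[255,530],[468,455],[503,370],[378,80],[312,48]])/5.+[325,155]-.4
f=lambda v:(proj(p,place(OUT,*v,.11))-uv).ravel()
r=least_squares(f,[.546,.009,.4]);v=r.x;print("tray",v,np.degrees(v[2]),r.fun.reshape(-1,2).round(1).tolist())
R=cv2.Rodrigues(np.float64(p["rvec"]))[0];print("cam",-R.T@np.float64(p["tvec"]).ravel())
# bottle: cap top centre in top crop (257,203); 
print("cap",ray(p,np.array([[257,203]])/5.+[325,155]-.4,.21))
# pad by dark threshold
def rect(im,x,y,w,h,fn,z):
    m=fn(im[y:y+h,x:x+w].astype(int)).astype(np.uint8)
    n,l,st,c=cv2.connectedComponentsWithStats(m);i=1+np.argmax(st[1:,4]);q=np.argwhere(l==i)[:,::-1]+[x,y]
    w_=ray(p,q,z)[:,:2];return cv2.minAreaRect(w_.astype(np.float32)*1000)
print("pad",rect(p["image"],475,185,70,70,lambda i:i.sum(2)<200,.005))
print("clip",rect(p["image"],218,178,80,95,lambda i:(np.ptp(i,axis=2)>60)|(i.sum(2)>600),.004))
pickle.dump(v,open("v.pkl","wb"))
a=p["image"].copy();b=s["image"].copy();cap=ray(p,np.array([[257,203]])/5.+[325,155]-.4,.21)[0]
K=4;outs=[]
for q,im,x0,y0 in((p,a,325,155),(s,b,235,230)):
    c=cv2.resize(im[y0:y0+110,x0:x0+100],None,fx=K,fy=K,interpolation=cv2.INTER_CUBIC)
    for z,col in((.11,(0,255,0)),(.088,(0,255,255)),(0,(0,0,255))):
        cv2.polylines(c,[np.int32((proj(q,place(OUT,*v,z))-[x0,y0]+.5)*K)],True,col,1)
    for z,r_ in((.07,.026),(.173,.026),(.21,.0155)):
        t=np.linspace(0,6.28,40);X=np.c_[cap[0]+r_*np.cos(t),cap[1]+r_*np.sin(t),0*t+z]
        cv2.polylines(c,[np.int32((proj(q,X)-[x0,y0]+.5)*K)],True,(255,0,255),1)
    outs.append(c)
cv2.imwrite("pics/ov.png",np.hstack(outs))
E
```

```text
tray [0.5490458  0.00524692 0.32908791] 18.855348327302398 [[-1.3, -0.1], [-1.0, 0.5], [-0.4, -0.7], [0.8, 0.2], [-0.3, -0.2], [0.2, -0.2], [2.9, 0.8], [-0.8, -0.4]]
cam [0.39986689 0.13340961 1.17271587]
cap [[0.56963458 0.02723093 0.21      ]]
pad ((535.9299926757812, -324.8847961425781), (107.84069061279297, 108.38136291503906), 6.984626293182373)
clip ((539.4871826171875, 301.20166015625), (139.61331176757812, 199.3043212890625), 82.48040008544922)
```

View pics/ov.png

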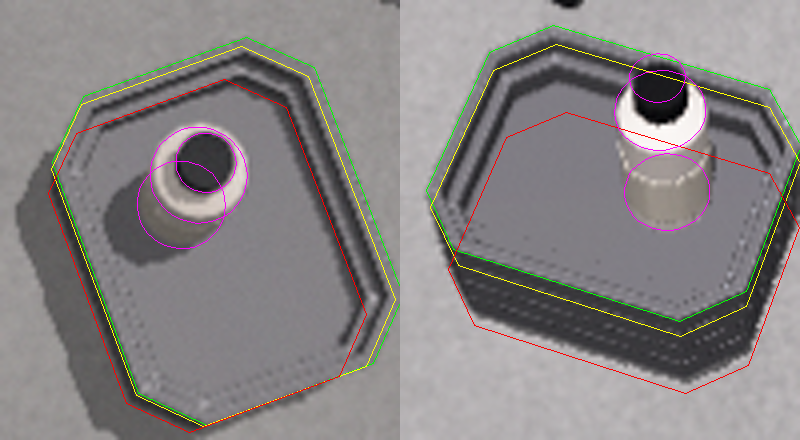

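The overlay fits in both views to about 2 mm: tray at (0.549, 0.005) heading 18.9°, bottle at (0.570, 0.027). Pad is at (0.536, −0.325), and the nearest clipboard is at (0.539, 0.301), 0.61 m from the base against 0.70 m. I'm moving to above the bottle.

```bash
python3 -m jog '[1,0.03,-0.028,-0.01,0,0,0, 1,0.04,-0.0375,-0.01,0,0,0, 1,0.04,-0.0375,0,0,0,0, 1,0.04,-0.0375,0,0,0,0, 1,0.04,-0.0375,0,0,0,0, 1,0.04,-0.0375,0,0,0,0, 1,0.04,-0.0375,0,0,0,0, 1,0.04,-0.0375,0,0,0,0, 1,0.04,-0.0375,0,0,0,0, 1,0.04,-0.0375,0,0,0,0]' 40
python3 -m jog '[1,0.04,-0.0375,0,0,0,0, 1,0.04,-0.0375,0,0,0,0, 1,0.04,-0.0375,0,0,0,0, 1,0.04,-0.0375,0,0,0,0, 1,0.012,-0.0085,0,0,0,0, 1,0,0,0,0,0,0]'
cat >> h.py <<'E'
def go(o,target,head=None):
    "tool-frame shift to a world point, for a given state; head: wanted jaw/tool-x heading deg"
    from scipy.spatial.transform import Rotation as Ro
    R=Ro.from_rotvec(o["tool_rot"]);M=R.as_matrix()
    print("t %.2f"%o["t"],"pos",o["tool_pos"].round(4),"F",o["contact_force"].round(2),"op",round(o["opening"],4))
    print("shift",(M.T@(np.array(target)-o["tool_pos"])).round(4),"xhead",np.degrees(np.arctan2(M[1,0],M[0,0])).round(2),"ztool",M[:,2].round(3),"q",o["q"].round(2))
E
python3 -c "
from station import ctrl;from h import *
go(ctrl.get_obs(),[.5696,.0272,.143])
p=pickle.load(open('pics/top0.pkl','rb'));print('spray',ray(p,[[297,145],[293,118]],0),ray(p,[[293,118]],.185))"
```

```text
t: 1.85
tool_pos: [0.4388, -0.1645, 0.2517]
tool_rot: [3.121, 0.352, 0.002]
contact_force: [0.5, 0.0, 0.4]
opening: 0.0852
t: 2.6
tool_pos: [0.5704, 0.0271, 0.2511]
tool_rot: [3.121, 0.354, -0.001]
contact_force: [-0.2, 0.9, 0.2]
opening: 0.0855
t 2.60 pos [0.5704 0.0271 0.2511] F [-0.22  0.87  0.18] op 0.0855
shift [-0.0007 -0.0004  0.1081] xhead 12.95 ztool [-0.001 -0.    -1.   ] q [-0.08 -0.09  1.72 -0.    1.51  1.26]
spray [[0.74123451 0.20046996 0.        ]
 [0.81313219 0.20969201 0.        ]] [[0.74793816 0.1976582  0.185     ]]
```

```bash
python3 -m jog '[1,0,0,0.04,0,0,0, 1,0,0,0.04,0,0,0, 1,0,0,0.02,0,0,0, 1,0,0,0.008,0,0,0, 0.8,0,0,0,0,0,0, 0.7,0,0,0,0,0,0, 0.66,0,0,0,0,0,0, 0.66,0,0,0,0,0,0]' 40
python3 - <<'E'
from station import ctrl;from h import *
go(ctrl.get_obs(),[.5696,.0272,.143])
p=ctrl.get_image("scene");t=ctrl.get_image("top")
c=lambda im,x,y,w,h:cv2.resize(im[y:y+h,x:x+w],(400,400),interpolation=cv2.INTER_CUBIC)
cv2.imwrite("pics/g1.png",np.hstack([c(p["image"],230,180,130,130),c(t["image"],310,140,130,130)]))
E
```

```text
t: 3.6
tool_pos: [0.5708, 0.0269, 0.1441]
tool_rot: [3.122, 0.353, 0.002]
contact_force: [0.3, -0.5, -0.2]
opening: 0.0565
t 3.60 pos [0.5708 0.0269 0.1441] F [ 0.3  -0.54 -0.2 ] op 0.0565
shift [-0.0011 -0.0006  0.0011] xhead 12.89 ztool [ 0.001 -0.    -1.   ] q [-0.08 -0.01  1.82  0.    1.32  1.26]
```

View pics/g1.png

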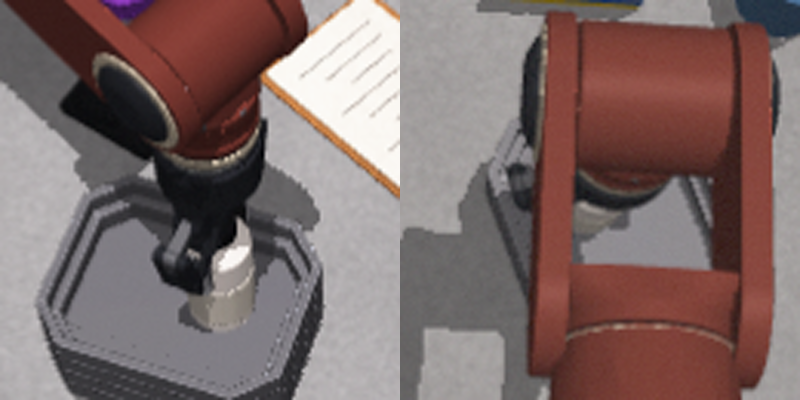

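The fingers straddle the bottle in the scene view, with the body clear of the cap. The top view is hidden by the arm. Closing now.

```bash
python3 -m jog '[0.63,0,0,0,0,0,0, 0.6,0,0,0,0,0,0, 0.5,0,0,0,0,0,0, 0.3,0,0,0,0,0,0, 0.3,0,0,0,0,0,0, 0.3,0,0,0,0,0,0]' 40
python3 -m jog '[0.3,0,0,-0.005,0,0,0, 0.3,0,0,-0.01,0,0,0, 0.3,0,0,-0.025,0,0,0, 0.3,0,0,-0.03,0,0,0, 0.3,0,0,-0.02,0,0,0, 0.3,0,0,0,0,0,0]'
python3 -c "
from station import ctrl;from h import *
go(ctrl.get_obs(),[.536,-.325,.234])"
```

```text
t: 4.45
tool_pos: [0.5706, 0.0267, 0.1437]
tool_rot: [3.122, 0.352, 0.001]
contact_force: [-0.8, -1.0, 3.4]
opening: 0.0509
t: 5.2
tool_pos: [0.5714, 0.0268, 0.2355]
tool_rot: [3.121, 0.352, 0.006]
contact_force: [-0.4, -0.4, -2.8]
opening: 0.0502
t 5.20 pos [0.5714 0.0268 0.2355] F [-0.37 -0.35 -2.75] op 0.0502
shift [-0.113   0.3351  0.0014] xhead 12.89 ztool [ 0.004 -0.    -1.   ] q [-0.08 -0.08  1.74  0.    1.48  1.26]
```

```bash
python3 -m jog '[0.3,-0.007,0.0201,0,0,0,0, 0.3,-0.014,0.042,0,0,0,0, 0.3,-0.016,0.047,0,0,0,0, 0.3,-0.016,0.047,0,0,0,0, 0.3,-0.016,0.047,0,0,0,0, 0.3,-0.016,0.047,0,0,0,0, 0.3,-0.014,0.042,0,0,0,0, 0.3,-0.009,0.027,0,0,0,0, 0.3,-0.005,0.016,0,0,0,0, 0.3,0,0,0,0,0,0]'
python3 -m jog '[0.3,0,0,0.03,0,0,0, 0.3,0,0,0.05,0,0,0, 0.3,0,0,0.04,0,0,0, 0.3,0,0,0.02,0,0,0, 0.3,0,0,0.01,0,0,0, 0.3,0,0,0,0,0,0]'
python3 -c "
from station import ctrl;from h import *
go(ctrl.get_obs(),[.536,-.325,.0787])"
```

```text
t: 6.45
tool_pos: [0.5345, -0.3252, 0.232]
tool_rot: [-3.12, -0.35, 0.002]
contact_force: [-0.5, -0.2, -1.7]
opening: 0.0505
t: 7.2
tool_pos: [0.5355, -0.325, 0.084]
tool_rot: [3.121, 0.353, 0.001]
contact_force: [0.4, 0.6, -2.3]
opening: 0.0504
t 7.20 pos [ 0.5355 -0.325   0.084 ] F [ 0.44  0.62 -2.33] op 0.0504
shift [0.0005 0.0001 0.0053] xhead 12.9 ztool [ 0.001 -0.    -1.   ] q [-0.66  0.19  1.73  0.    1.23  0.68]
```

```bash
python3 -m jog '[0.3,0,0,0.002,0,0,0, 0.3,0,0,0.001,0,0,0, 0.3,0,0,0,0,0,0]'
python3 -m jog '[0.3,0,0,0.001,0,0,0, 0.3,0,0,0,0,0,0]'
python3 -m jog '[0.3,0,0,0.001,0,0,0, 0.3,0,0,0,0,0,0]'
```

```text
t: 7.58
tool_pos: [0.5352, -0.3253, 0.081]
tool_rot: [3.121, 0.352, 0.001]
contact_force: [-0.1, -0.6, -3.0]
opening: 0.0505
t: 7.82
tool_pos: [0.5348, -0.325, 0.0792]
tool_rot: [-3.122, -0.352, 0.0]
contact_force: [-0.0, 0.7, -1.2]
opening: 0.0509
t: 8.07
tool_pos: [0.5351, -0.3251, 0.0787]
tool_rot: [3.122, 0.352, 0.0]
contact_force: [-0.1, -0.3, 0.3]
opening: 0.0509
```

```bash
python3 -m jog '[0.65,0,0,0,0,0,0, 0.75,0,0,0,0,0,0, 0.9,0,0,0,0,0,0, 1,0,0,0,0,0,0, 1,0,0,-0.02,0,0,0, 1,0,0,-0.05,0,0,0, 1,0,0,-0.05,0,0,0, 1,0,0,-0.04,0,0,0, 1,0,0,0,0,0,0]'
python3 - <<'E'
from station import ctrl;from h import *
go(ctrl.get_obs(),[.4511,.0375,.2])
a=[]
for n in("top","scene"):
    p=ctrl.get_image(n);pickle.dump(p,open(f"pics/{n}1.pkl","wb"))
    im=p["image"]
    if n=="top":
        cv2.imwrite("pics/t1.png",cv2.resize(im[150:280,320:545],None,fx=3.5,fy=3.5,interpolation=cv2.INTER_CUBIC))
E
```

```text
t: 9.2
tool_pos: [0.5371, -0.3266, 0.2456]
tool_rot: [3.114, 0.352, 0.013]
contact_force: [0.8, -0.2, 0.1]
opening: 0.0853
t 9.20 pos [ 0.5371 -0.3266  0.2456] F [ 0.76 -0.24  0.07] op 0.0853
shift [-0.0029 -0.3745  0.0423] xhead 12.89 ztool [ 0.009 -0.007 -1.   ] q [-0.66  0.05  1.6   0.    1.49  0.68]
```

View pics/t1.png

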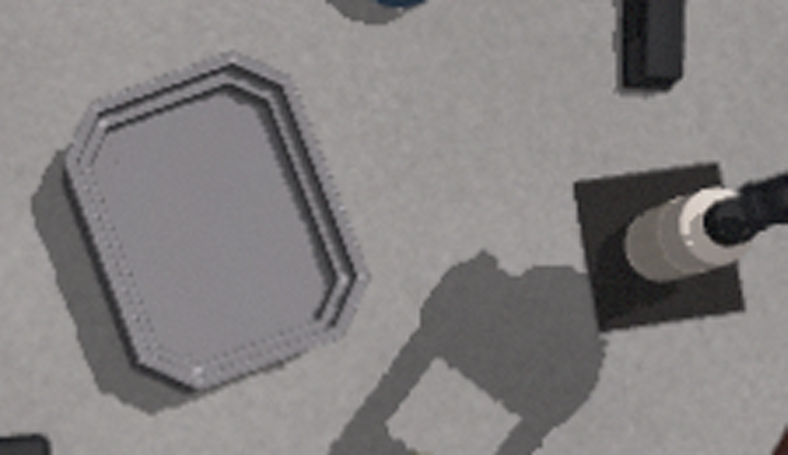

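Bottle stands upright, centred on the pad, around crop (690,235). I'll refine the tray pose by matching edges now that the tray is empty.

```bash
python3 - <<'E'
from h import *
from scipy.optimize import minimize
from scipy.ndimage import map_coordinates
v0=pickle.load(open("v.pkl","rb"));S={n:pickle.load(open(f"pics/{n}1.pkl","rb")) for n in("top","scene")}
def off(d):
    t=np.tan(np.pi/8)*d; X,Y=.1-d,.08-d; a=.05-t;b=.07-t
    return np.array([[X,a],[b,Y],[-b,Y],[-X,a],[-X,-a],[-b,-Y],[b,-Y],[X,-a]])
def dens(P,k=30): return np.vstack([P[i]+(P[(i+1)%8]-P[i])*np.linspace(0,1,k)[:,None] for i in range(8)])
L=[(dens(off(0)),.11),(dens(off(.008)),.11),(dens(off(.008)),.091),(dens(off(.016)),.091),(dens(off(.016)),.070)]
G={}
for n,p in S.items():
    g=cv2.GaussianBlur(cv2.cvtColor(p["image"],cv2.COLOR_BGR2GRAY).astype(np.float32),(0,0),.7)
    G[n]=np.hypot(cv2.Sobel(g,5,1,0),cv2.Sobel(g,5,0,1));G[n]=cv2.GaussianBlur(np.minimum(G[n],150),(0,0),.6)
def cost(v,ns): return -sum(map_coordinates(G[n],proj(S[n],place(P,*v,z)).T[::-1],order=1).mean() for n in ns for P,z in L)
for ns in(["top"],["scene"],["top","scene"]):
    best=min((minimize(cost,v0+d,(ns,),method="Nelder-Mead",options=dict(initial_simplex=v0+d+np.array([[0,0,0],[.004,0,0],[0,.004,0],[0,0,.04]]))) for d in np.array([[0,0,0],[.003,.003,.02],[-.003,-.003,-.02],[.003,-.003,.03]])),key=lambda r:r.fun)
    print(ns,best.x.round(4),np.degrees(best.x[2]).round(2),best.fun.round(1),"ref",round(cost(v0,ns),1))
pickle.dump(best.x,open("v2.pkl","wb"))
x,y,a=best.x
print("corner1 wall mid",place([[-.0822,.0622]],x,y,a,.1),"jaw head",np.degrees(a)+135-180)
E
```

```text
['top'] [0.5424 0.0103 0.3426] 19.63 -435.4 ref -362.1
['scene'] [0.5484 0.0052 0.3383] 19.38 -525.4 ref -523.0
['top', 'scene'] [0.5483 0.0055 0.3362] 19.26 -891.0 ref -885.1
corner1 wall mid [[0.45014179 0.03713228 0.1       ]] jaw head -25.738643752657225
```

```bash
python3 - <<'E'
from h import *
p=pickle.load(open("pics/top1.pkl","rb"))
def off(d):
    t=np.tan(np.pi/8)*d; X,Y=.1-d,.08-d; a=.05-t;b=.07-t
    return np.array([[X,a],[b,Y],[-b,Y],[-X,a],[-X,-a],[-b,-Y],[b,-Y],[X,-a]])
o=[];K=5;x0,y0=334,160
for v in([.5483,.0055,.3362],[.5424,.0103,.3426]):
    c=cv2.resize(p["image"][y0:y0+110,x0:x0+80+14],None,fx=4.2,fy=4.2,interpolation=cv2.INTER_CUBIC)
    for d,z,col in((0,.11,(0,255,0)),(.008,.11,(0,255,255)),(.016,.091,(255,255,0)),(.016,.07,(255,0,255))):
        cv2.polylines(c,[np.int32((proj(p,place(off(d),*v,z))-[x0,y0]+.5)*4.2*16)],True,col,1,cv2.LINE_AA,4)
    o.append(c)
cv2.imwrite("pics/cmp.png",np.hstack(o))
E
```

```text
(no output)
```

View pics/cmp.png

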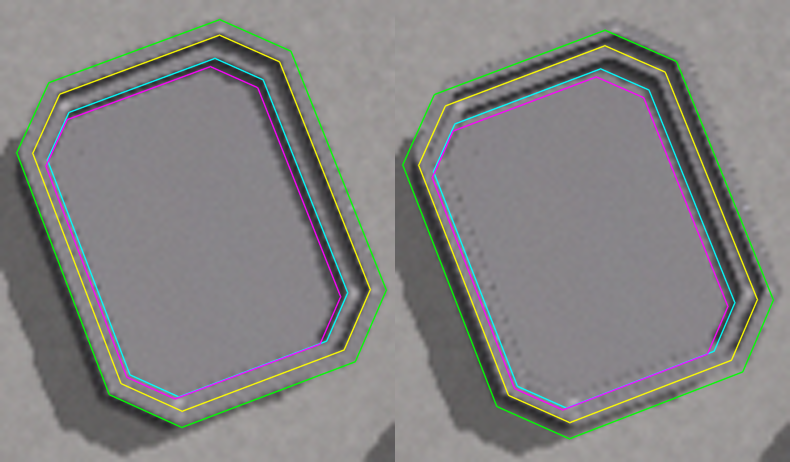

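The left overlay (0.5483, 0.0055, 19.3°) fits every edge; the right one is an alias. Next I move above corner 1 and turn the jaws.

```bash
python3 -m jog '[1,0,-0.02,0,0,0,0, 1,0,-0.045,0,0,0,0, 1,-0.001,-0.055,0,0,0,0, 1,-0.001,-0.055,0,0,0,0, 1,-0.001,-0.055,0,0,0,0, 1,-0.001,-0.055,0,0,0,0, 1,0,-0.05,0.01,0,0,0, 1,0,-0.03,0.02,0,0,0, 1,0,-0.009,0.015,0,0,0]'
python3 -m jog '[1,0,0,0,0,0,-8.6, 1,0,0,0,0,0,-10, 1,0,0,0,0,0,-10, 1,0,0,0,0,0,-10, 1,0,0,0,0,0,-8.8, 1,0,0,0,0,0,-4, 1,0,0,0,0,0,0, 1,0,0,0,0,0,0]' 80
python3 -c "
from station import ctrl;from h import *
go(ctrl.get_obs(),[.4501,.0371,.2])"
```

```text
t: 10.42
tool_pos: [0.4456, 0.0407, 0.1908]
tool_rot: [-3.121, -0.357, 0.005]
contact_force: [0.2, -0.8, -0.5]
opening: 0.0856
t: 11.42
tool_pos: [0.4473, 0.0384, 0.1927]
tool_rot: [-2.661, -1.669, 0.001]
contact_force: [-0.6, -0.0, -0.2]
opening: 0.0851
t 11.43 pos [0.4473 0.0384 0.1927] F [-0.61 -0.01 -0.25] op 0.0851
shift [ 0.      0.0031 -0.0073] xhead 64.2 ztool [-0.001 -0.    -1.   ] q [-0.08 -0.36  2.05 -0.    1.46  0.37]
```

```bash
python3 -m jog '[0.35,0,0.003,0.02,0,0,0, 0.35,0,0,0.02,0,0,0, 0.35,0,0,0.02,0,0,0, 0.35,0,0,0.015,0,0,0, 0.35,0,0,0.01,0,0,0, 0.35,0,0,0.008,0,0,0, 0.35,0,0,0,0,0,0, 0.35,0,0,0,0,0,0]'
python3 - <<'E'
from station import ctrl;from h import *
go(ctrl.get_obs(),[.4501,.0371,.094])
p=ctrl.get_image("scene");t=ctrl.get_image("top")
c=lambda im,x,y,w,h:cv2.resize(im[y:y+h,x:x+w],(400,400),interpolation=cv2.INTER_CUBIC)
cv2.imwrite("pics/g2.png",np.hstack([c(p["image"],220,200,100,100),c(t["image"],320,170,100,100)]))
E
```

```text
t: 12.42
tool_pos: [0.4508, 0.0373, 0.1009]
tool_rot: [2.66, 1.671, 0.001]
contact_force: [-0.1, 1.0, -0.0]
opening: 0.0298
t 12.43 pos [0.4508 0.0373 0.1009] F [-0.11  1.02 -0.04] op 0.0298
shift [-0.0005 -0.0005  0.0069] xhead 64.28 ztool [ 0.001 -0.    -1.   ] q [-0.08 -0.26  2.13 -0.    1.27  0.37]
```

View pics/g2.png

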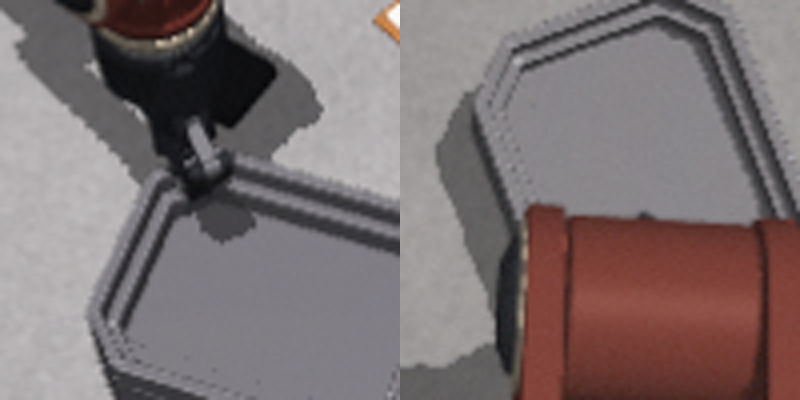

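The fingers straddle the cut corner in the scene view (crop ~(205,165)). Lower the last bit and close in steps, watching the force.

```bash
python3 -m jog '[0.3,0,0,0.004,0,0,0, 0.25,0,0,0.0025,0,0,0, 0.2,0,0,0,0,0,0, 0.2,0,0,0,0,0,0]' 20
python3 -m jog '[0.17,0,0,0,0,0,0, 0.17,0,0,0,0,0,0]'
python3 -m jog '[0.14,0,0,0,0,0,0, 0.14,0,0,0,0,0,0]'
python3 -m jog '[0.12,0,0,0,0,0,0, 0.12,0,0,0,0,0,0]'
```

```text
t: 13.02
tool_pos: [0.4503, 0.0374, 0.0938]
tool_rot: [-2.66, -1.671, 0.0]
contact_force: [-0.2, -0.2, -0.2]
opening: 0.0168
t: 13.28
tool_pos: [0.4504, 0.0374, 0.0939]
tool_rot: [2.66, 1.671, 0.0]
contact_force: [-0.5, 0.1, 0.4]
opening: 0.0146
t: 13.52
tool_pos: [0.4504, 0.0374, 0.0938]
tool_rot: [2.66, 1.671, 0.0]
contact_force: [-0.7, -0.7, 0.4]
opening: 0.012
t: 13.78
tool_pos: [0.4504, 0.0374, 0.0938]
tool_rot: [2.66, 1.671, 0.0]
contact_force: [0.4, 0.0, 0.5]
opening: 0.0103
```

```bash
python3 -m jog '[0.105,0,0,0,0,0,0, 0.105,0,0,0,0,0,0]'
python3 -m jog '[0.09,0,0,0,0,0,0, 0.09,0,0,0,0,0,0]'
python3 -m jog '[0.0,0,0,0,0,0,0, 0.0,0,0,0,0,0,0]'
```

```text
t: 14.02
tool_pos: [0.4506, 0.0373, 0.0939]
tool_rot: [2.66, 1.671, 0.001]
contact_force: [1.9, -1.2, -0.2]
opening: 0.0087
t: 14.28
tool_pos: [0.4507, 0.0372, 0.0939]
tool_rot: [2.66, 1.671, 0.001]
contact_force: [3.4, -1.1, -1.8]
opening: 0.0077
t: 14.52
tool_pos: [0.4507, 0.0372, 0.094]
tool_rot: [2.66, 1.671, 0.001]
contact_force: [3.8, -1.6, -1.9]
opening: 0.0075
```

```bash
python3 -m jog '[0.0,0,0.0004,0,0,0,0, 0.0,0,0,0,0,0,0]'
python3 -m jog '[0.0,0,0,0,0,0,0, 0.0,0,0,0,0,0,0]' 80
```

```text
t: 14.78
tool_pos: [0.4507, 0.0372, 0.094]
tool_rot: [-2.66, -1.671, 0.0]
contact_force: [2.6, -1.4, -0.1]
opening: 0.0077
t: 15.02
tool_pos: [0.4507, 0.0373, 0.0941]
tool_rot: [-2.66, -1.671, 0.0]
contact_force: [1.5, -1.4, 3.0]
opening: 0.0056
```

```bash
python3 -m jog '[0,0,0.00006,-0.0018,0.5,0,0, 0,0,0.00006,-0.0018,0.5,0,0, 0,0,0.00006,-0.0018,0.5,0,0]'
python3 -m jog '[0,0,0.00006,-0.0018,0.5,0,0, 0,0,0.00006,-0.0018,0.5,0,0, 0,0,0.00006,-0.0018,0.5,0,0]'
python3 -c "
from station import ctrl;from h import *
go(ctrl.get_obs(),[.4501,.0371,.094])"
```

```text
t: 15.4
tool_pos: [0.4506, 0.0371, 0.0987]
tool_rot: [-2.64, -1.659, 0.023]
contact_force: [2.8, -0.4, -4.0]
opening: 0.0061
t: 15.78
tool_pos: [0.4509, 0.0369, 0.1045]
tool_rot: [-2.622, -1.647, 0.045]
contact_force: [2.5, -1.0, -3.8]
opening: 0.0058
t 15.78 pos [0.4509 0.0369 0.1045] F [ 2.53 -1.02 -3.76] op 0.0058
shift [-0.0002 -0.0003  0.0105] xhead 64.28 ztool [-0.048  0.023 -0.999] q [-0.09 -0.23  2.09  0.02  1.32  0.35]
```

```bash
python3 -m jog '[0,0,0.0003,-0.0018,0.5,0,0, 0,0,0.0003,-0.0018,0.5,0,0, 0,0,0.0002,-0.0018,0.5,0,0, 0,0,0.00006,-0.0018,0.5,0,0]'
python3 -m jog '[0,0,0.00006,-0.0018,0.5,0,0, 0,0,0.00006,-0.0018,0.5,0,0, 0,0,0.00006,-0.0018,0.5,0,0, 0,0,0.00006,-0.0018,0.5,0,0]'
python3 - <<'E'
from station import ctrl;from h import *
go(ctrl.get_obs(),[.4501,.0371,.094])
p=ctrl.get_image("scene");pickle.dump(p,open("pics/scene2.pkl","wb"))
q=pickle.load(open("pics/scene1.pkl","rb"))
c=lambda im:cv2.resize(im[225:335,230:345],None,fx=3.4,fy=3.4,interpolation=cv2.INTER_CUBIC)
cv2.imwrite("pics/g3.png",np.hstack([c(q["image"]),c(p["image"])]))
E
```

```text
t: 16.27
tool_pos: [0.4518, 0.0366, 0.1117]
tool_rot: [-2.595, -1.63, 0.074]
contact_force: [-3.2, 0.4, -0.2]
opening: 0.0062
t: 16.77
tool_pos: [0.4532, 0.0359, 0.119]
tool_rot: [-2.571, -1.615, 0.1]
contact_force: [-3.1, 1.0, -0.7]
opening: 0.0059
t 16.77 pos [0.4532 0.0359 0.119 ] F [-3.13  0.98 -0.75] op 0.0059
shift [-0.0003 -0.0003  0.0252] xhead 64.28 ztool [-0.111  0.053 -0.992] q [-0.11 -0.19  2.04  0.04  1.41  0.33]
```

View pics/g3.png

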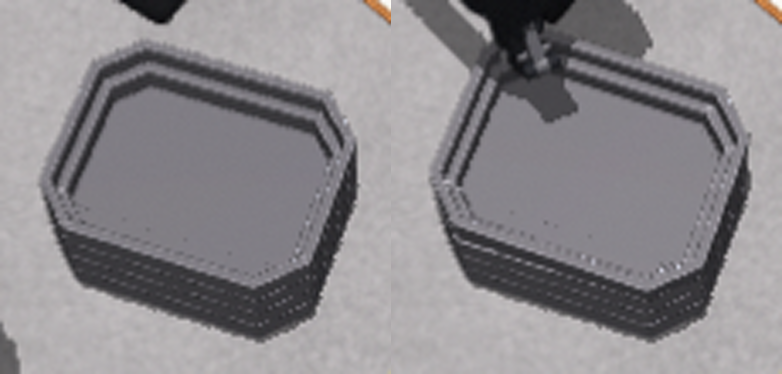

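The tray's corner is rising (~7°) and the stack's foot edges match the earlier picture. Continue, taking out the slight inward push.

```bash
python3 -m jog '[0,0,-0.0001,-0.0018,0.5,0,0, 0,0,-0.0001,-0.0018,0.5,0,0, 0,0,-0.0001,-0.0018,0.5,0,0, 0,0,0.00006,-0.0018,0.5,0,0]'
python3 -m jog '[0,0,0.00006,-0.0018,0.5,0,0, 0,0,0.00006,-0.0018,0.5,0,0, 0,0,0.00006,-0.0018,0.5,0,0, 0,0,0.00006,-0.0018,0.5,0,0, 0,0,0,0,0,0,0]'
python3 -c "
from station import ctrl;from h import *
go(ctrl.get_obs(),[.4501,.0371,.094])"
```

```text
t: 17.32
tool_pos: [0.4545, 0.0355, 0.1264]
tool_rot: [-2.546, -1.599, 0.125]
contact_force: [-0.4, -0.7, -0.2]
opening: 0.0058
t: 17.95
tool_pos: [0.4555, 0.0349, 0.1332]
tool_rot: [-2.519, -1.583, 0.152]
contact_force: [1.0, -0.1, -1.1]
opening: 0.0055
t 17.95 pos [0.4555 0.0349 0.1332] F [ 1.02 -0.08 -1.06] op 0.0055
shift [-0.0004  0.0018  0.0396] xhead 64.27 ztool [-0.172  0.083 -0.982] q [-0.12 -0.15  1.99  0.06  1.49  0.31]
```

```bash
python3 -m jog '[0,0,0.00006,-0.0018,0.5,0,0, 0,0,0,0,0,0,0]'
python3 -m jog '[0,0,-0.0002,-0.00098,0,0,0, 0,0,-0.0004,-0.00196,0,0,0, 0,0,-0.0004,-0.00196,0,0,0, 0,0,-0.0004,-0.00196,0,0,0, 0,0,-0.0004,-0.00196,0,0,0]'
python3 -m jog '[0,0,-0.0004,-0.00196,0,0,0, 0,0,-0.0004,-0.00196,0,0,0, 0,0,-0.0004,-0.00196,0,0,0, 0,0,-0.0004,-0.00196,0,0,0, 0,0,-0.0004,-0.00196,0,0,0]'
python3 - <<'E'
from station import ctrl;from h import *
go(ctrl.get_obs(),[.4501,.0371,.094])
p=ctrl.get_image("scene")
q=pickle.load(open("pics/scene1.pkl","rb"))
c=lambda im:cv2.resize(im[225:335,230:345],None,fx=3.4,fy=3.4,interpolation=cv2.INTER_CUBIC)
cv2.imwrite("pics/g4.png",np.hstack([c(q["image"]),c(p["image"])]))
E
```

```text
t: 18.2
tool_pos: [0.4556, 0.0348, 0.1349]
tool_rot: [-2.512, -1.578, 0.159]
contact_force: [0.7, -0.4, -0.5]
opening: 0.0059
t: 18.82
tool_pos: [0.4556, 0.0348, 0.144]
tool_rot: [-2.513, -1.579, 0.159]
contact_force: [-0.5, -1.2, -1.2]
opening: 0.0058
t: 19.45
tool_pos: [0.4556, 0.0348, 0.154]
tool_rot: [-2.513, -1.579, 0.159]
contact_force: [-0.5, -0.6, -1.3]
opening: 0.0059
t 19.45 pos [0.4556 0.0348 0.154 ] F [-0.48 -0.56 -1.33] op 0.0059
shift [-0.0003  0.0061  0.06  ] xhead 64.28 ztool [-0.18   0.087 -0.98 ] q [-0.13 -0.17  1.97  0.06  1.53  0.31]
```

View pics/g4.png

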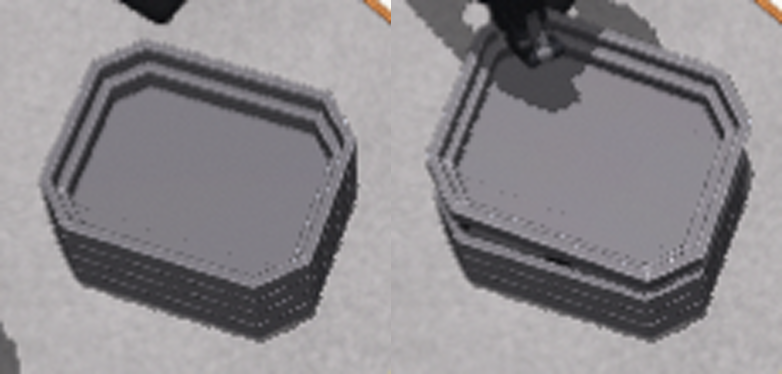

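The tray is clear all round and the stack is unmoved. Lift further, then level.

```bash
python3 -m jog '[0,0,-0.001,-0.0049,0,0,0, 0,0,-0.002,-0.0098,0,0,0, 0,0,-0.003,-0.0147,0,0,0, 0,0,-0.003,-0.0147,0,0,0, 0,0,-0.0016,-0.0078,0,0,0, 0,0,0,0,0,0,0]'
python3 -m jog '[0,0,0,0,-0.7,0,0, 0,0,0,0,-1.4,0,0, 0,0,0,0,-1.9,0,0, 0,0,0,0,-2,0,0, 0,0,0,0,-2,0,0, 0,0,0,0,-1.7,0,0, 0,0,0,0,-1.2,0,0, 0,0,0,0,-0.6,0,0, 0,0,0,0,0,0,0, 0,0,0,0,0,0,0]'
python3 -c "
from station import ctrl;from h import *
go(ctrl.get_obs(),[.4415,.333,.2])"
```

```text
t: 20.25
tool_pos: [0.4561, 0.0348, 0.2079]
tool_rot: [-2.514, -1.579, 0.157]
contact_force: [-0.2, -0.2, -1.9]
opening: 0.0057
t: 21.5
tool_pos: [0.4557, 0.0348, 0.2068]
tool_rot: [-2.66, -1.671, 0.0]
contact_force: [-0.7, 0.3, -2.1]
opening: 0.0054
t 21.50 pos [0.4557 0.0348 0.2068] F [-0.68  0.31 -2.1 ] op 0.0054
shift [ 0.2625 -0.1422  0.0068] xhead 64.27 ztool [-0. -0. -1.] q [-0.09 -0.35  2.02 -0.    1.48  0.36]
```

```bash
python3 -m jog '[0,0.01,-0.0054,0,0,0,0, 0,0.02,-0.0108,0,0,0,0, 0,0.03,-0.0163,0,0,0,0, 0,0.035,-0.019,0,0,0,0, 0,0.035,-0.019,0,0,0,0, 0,0.035,-0.019,0,0,0,0, 0,0.035,-0.019,0,0,0,0, 0,0.03,-0.0163,0,0,0,0, 0,0.02,-0.0108,0,0,0,0, 0,0.0125,-0.0068,0,0,0,0]'
python3 -m jog '[0,0,0,0,0,0,0, 0,0,0,0.005,0,0,0, 0,0,0,0.01,0,0,0, 0,0,0,0.008,0,0,0, 0,0,0,0.005,0,0,0, 0,0,0,0,0,0,0, 0,0,0,0,0,0,0]'
python3 - <<'E'
from station import ctrl;from h import *
go(ctrl.get_obs(),[.4415,.333,.178])
a=[]
for n in("top","scene"):
    p=ctrl.get_image(n);pickle.dump(p,open(f"pics/{n}3.pkl","wb"));im=p["image"].copy()
    v=[.5395,.3012,np.radians(19.3)]
    for z,c in((.194,(0,255,0)),(.172,(0,255,255))): cv2.polylines(im,[np.int32(proj(p,place(OUT,*v,z))*16)],True,c,1,cv2.LINE_AA,4)
    x,y=(175,130) if n=="top" else (270,120)
    a.append(cv2.resize(im[y:y+180,x:x+150],None,fx=2.66,fy=2.66,interpolation=cv2.INTER_CUBIC))
cv2.imwrite("pics/f1.png",np.hstack(a))
E
```

```text
t: 22.75
tool_pos: [0.4407, 0.3347, 0.2066]
tool_rot: [-2.659, -1.673, 0.001]
contact_force: [0.4, -1.0, -1.2]
opening: 0.0062
t: 23.62
tool_pos: [0.4414, 0.3332, 0.1791]
tool_rot: [2.66, 1.671, 0.001]
contact_force: [0.0, 0.4, -1.4]
opening: 0.0057
t 23.62 pos [0.4414 0.3332 0.1791] F [ 0.05  0.43 -1.39] op 0.0057
shift [-0.0002  0.0002  0.0011] xhead 64.28 ztool [ 0.  0. -1.] q [ 0.51 -0.08  1.83  0.    1.39  0.96]
```

View pics/f1.png

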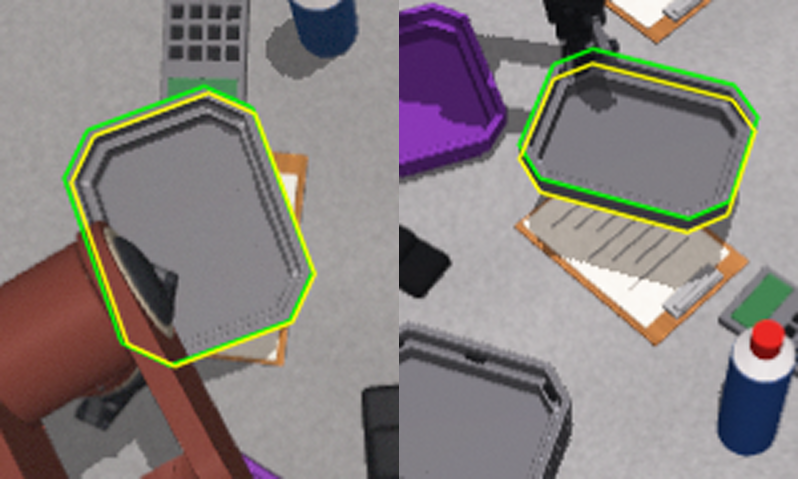

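The predicted outlines match the tray in both views, so it is level and centred. One last check of the bottle and stack before handing in.

```bash
python3 - <<'E'
from h import *
p=pickle.load(open("pics/scene3.pkl","rb"));im=p["image"].copy()
for z in(.088,.066): cv2.polylines(im,[np.int32(proj(p,place(OUT,.5483,.0055,.3362,z))*16)],True,(0,255,0),1,cv2.LINE_AA,4)
cv2.imwrite("pics/f2.png",im)
E
```

```text
(no output)
```

View pics/f2.png

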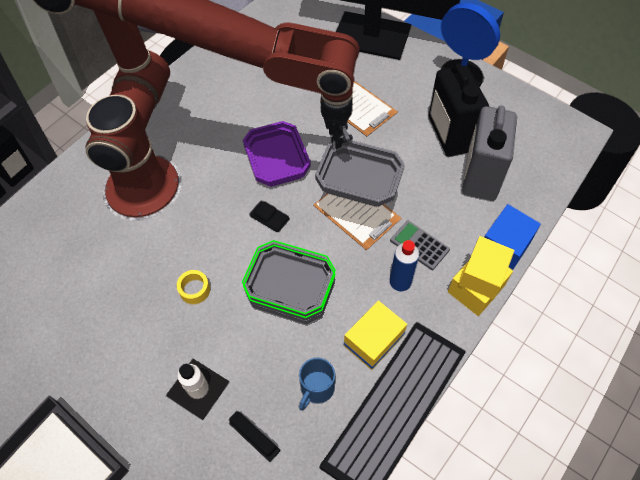

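The bottle is upright on the pad at (193,381). The stack sits on its original outline at (290,282), and the tray is over the near clipboard at (360,172). Handing in.

```bash
python3 -c "
from station import ctrl
print(ctrl.finish_job())"
```

```text
the job is handed in; nothing more can be done
None
```

The job is done and handed in at about 24 s of the 64 s limit; no verdict was reported.

- **Bottle:** I lifted it out of the top tray and stood it upright on the rubber pad. The last picture still shows it standing there.
- **Peel:** I pinched the top tray at corner1 and raised that corner about 4 cm, turning the tray about 11.5° around the opposite corner. The upward pull I read was at most about 4 N. The sideways force at the gripper reached about 4 N, once in each direction, and I corrected it each time. The lower trays sit on their original outline in the final picture, so I saw no sign of dragging.
- **Hold:** I levelled the freed tray and carried it to the clipboard nearest the base, 0.61 m away against 0.70 m for the other. It is held with its underside at about 0.151 m above the desk, and the tool pointing straight down. Its predicted outline, centred on the clipboard, matches the tray in both camera views to within a few millimetres.

One measurement disagreed: an automatic edge fit using only the top camera put the tray about 8 mm off. The overlays showed it had locked onto the wrong edge of the rim. I used the fit that matched both cameras, and the pinch confirmed it to within about 1 mm. No other check failed or disagreed.

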